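# Load the bonding press, release its catch and hold the clamp lever

### The job

Pack the blue and the amber plastic block, upright, into the press tray behind the cream block that is already there, so that all three lie flat on the tray floor. Then flip the yellow safety catch with the red knob outward, clear of the lever (to the side away from the tray), and only then pull the black-gripped lever all the way towards the robot so that the jaw clamps the blocks. Keep holding the lever there: the program finishes while the gripper still holds the lever pulled, and everything else on the bench is left where it is.

Things in the scene. Friction and masses are not known exactly. Their poses are not given: they have to be found in the camera images.
- press: Grey bench press, fixed, base plate 250 x 310 x 20 mm (x, y, z). Origin: centre of the base's underside, on the bench; x points away from the robot (at yaw 0), y to its left, z up. All (x, y, z) offsets below are in mm in this frame. Left half: the tray; right half: the lever and, 55 mm in front of its shaft, the catch. Jaw and shaft brackets behind the tray are no higher than z 80.
- tray (a point): Centre of the tray's floor, (-17, 75, 26) in the press frame; axes as the press. Open tray, 62 mm wide inside (y), low side walls 4 mm thick and only 22 mm high. 122 mm long inside (x): blue front stop at x -78 (14 mm thick, 49 mm high), jaw pad face at x 44 with the lever at rest. Room for blocks of 44 + 38 + 30 = 112 mm, any order behind the cream one.
- front_stop (a point): Centre line of the front stop's inner face at floor height, (-78, 75, 26) in the press frame; the cream block stands against it.
- pad: Black rubber jaw pad, 8 x 54 x 46 mm (x, y, z), at the back of the tray; origin at its centre, (48, 75, 54) in the press frame at rest. The lever drives it towards -x by 14 mm over its full travel; sprung (2.5 N/mm), so it takes up the 10 mm of slack and then presses with about 10 N.
- block_front: Cream plastic block, 44 x 56 x 55 mm (x, y, z), loose, already standing in the tray against the front stop, long side across the tray. Origin: centre of its underside, z up.
- block_blue: Dark blue plastic block, 38 x 56 x 55 mm (x, y, z), about 0.1 to 0.2 kg, standing on the bench to the left of the press. Origin: centre of its underside, z up. In the tray its 56 mm side (y) goes across the tray, so it can be held by those two ends above the low walls.
- block_amber: Amber plastic block, 30 x 56 x 55 mm (x, y, z), about 0.1 to 0.2 kg, standing on the bench to the left of the press. Origin: centre of its underside, z up. In the tray its 56 mm side (y) goes across the tray.
- catch (a joint): Safety catch angle, rad: 0 to 0.15 at the start (upright, its lug 5 mm in front of the lever's right arm, blocking it), up to 1.25 (stop) flipped outward to the press's -y side. Stiff: stays where it is left, about 1 N at the knob moves it. Clear of the lever above 0.8.
- catch_knob (a point): Centre of the red ball knob, 24 mm in diameter, on top of the yellow catch arm (12 mm along x, 16 mm along y), 78 mm from the catch hinge; at (30, -130, 133) in the press frame when the catch is at 0. Axes turn with the catch.
- catch_hinge (a point): Catch hinge point on the press, at (30, -130, 55) in its frame; the axis lies along press x. At catch angle a the knob is at y = -78 sin a, z = +78 cos a from here.
- lever (a joint): Lever angle, rad: 0 at rest (leaning 0.3 back, away from the robot), 0.7 at its stop (leaning 0.4 towards the robot). While the catch is closed it meets the lug after about 0.12. A spring pulls it back to 0 if it is let go; at the bar it takes about 3 N to start and 8 to 10 N at the stop.
- lever_bar (a point): Centre of the lever's black round grip bar: 22 mm in diameter, along press y, 88 mm clear between its two 12 mm steel side arms, 140 mm from the lever hinge; at (126, -80, 194) in the press frame at rest. The two arms (U shape) come down to the shaft; nothing lies between them under the bar. Axes turn with the lever.
- lever_hinge (a point): Centre of the lever's shaft, at (85, -80, 60) in the press frame; the axis lies along press y. At lever angle q the bar is at x = 140 sin(0.3 - q), z = 140 cos(0.3 - q) from here.
- frame_grey: Bystander: grey spectacle frame front lying flat, 44 x 132 x 6 mm, behind the blocks. Origin under its centre.
- frame_pale: Bystander: pale spectacle frame front lying flat, 44 x 132 x 6 mm, right of the press. Origin under its centre.
- scraper: Bystander: blue-handled scraper, 150 mm long, lying along its x, left of the blocks.
- glue_jar: Bystander: closed jar, 52 mm in diameter, 65 mm tall, at the far left. Origin under its centre.
- sanding_block: Bystander: cork sanding block, 100 x 60 x 30 mm, right of the press. Origin under its centre.
- tin: Bystander: blue tin, 60 x 100 x 130 mm, behind the press. Origin under its centre.
- weight: Bystander: brass weight, 56 mm in diameter, 45 mm tall, behind the press to the right. Origin under its centre.
Not all that is in view belongs to the job. What is meant by the block_front is not green or turquoise, and is the larger of those in its own colour.

How it is judged:
On the way, in this order (a step that is already met when the one before it is completed fails the run):
1. all three blocks stand packed on the tray floor, let go, with the catch still closed (x of block_front in the frame of press between -0.059 and -0.04 m and x of block_front in the frame of press below 0.025 m and y of block_front in the frame of press between 0.068 and 0.082 m and z of block_front in the frame of press between 0.022 and 0.031 m and angle between each of block_front, block_blue, block_amber's own z axis and vertical below 0.12 rad and angle between the x axis of each of block_front, block_blue, block_amber and the x axis of press, either way round below 0.15 rad and x of block_blue in the frame of press between -0.062 and 0.028 m and y of block_blue in the frame of press between 0.068 and 0.082 m and z of block_blue in the frame of press between 0.022 and 0.031 m and x of block_amber in the frame of press between -0.066 and 0.032 m and y of block_amber in the frame of press between 0.068 and 0.082 m and z of block_amber in the frame of press between 0.022 and 0.031 m and contact force between the arm and block_blue below 0.1 N and contact force between the arm and block_amber below 0.1 N and value of joint catch below 0.5 rad), for 0.2 s.
2. the safety catch is flipped outward (above 0.8 rad) while the lever is still at rest (value of joint catch above 0.8 rad and value of joint lever below 0.15 rad), for 0.1 s.
3. the lever is pulled towards the robot (above 0.6 rad) and the jaw presses on the blocks (value of joint lever above 0.6 rad and (contact force between pad and block_blue above 2 N or contact force between pad and block_amber above 2 N or contact force between pad and block_front above 2 N)), for 0.2 s.
At the end, for the whole second after the job is handed in: Fingers hold the lever (over 2 N) past 0.6 of its 0.7 rad, at rest; catch past 0.8 rad; all three blocks untouched on the tray floor (-4/+5 mm), within 7 mm of its centre line, upright to 0.12 rad, square to 0.15 rad, cream one at the stop; pad pressing over 2 N (all of step 3 and x of block_front in the frame of press between -0.059 and -0.04 m and x of block_front in the frame of press below 0.025 m and y of block_front in the frame of press between 0.068 and 0.082 m and z of block_front in the frame of press between 0.022 and 0.031 m and angle between each of block_front, block_blue, block_amber's own z axis and vertical below 0.12 rad and angle between the x axis of each of block_front, block_blue, block_amber and the x axis of press, either way round below 0.15 rad and x of block_blue in the frame of press between -0.062 and 0.028 m and y of block_blue in the frame of press between 0.068 and 0.082 m and z of block_blue in the frame of press between 0.022 and 0.031 m and x of block_amber in the frame of press between -0.066 and 0.032 m and y of block_amber in the frame of press between 0.068 and 0.082 m and z of block_amber in the frame of press between 0.022 and 0.031 m and contact force between the arm and block_blue below 0.1 N and contact force between the arm and block_amber below 0.1 N and value of joint catch above 0.8 rad and contact force between the fingers and lever above 2 N and velocity of joint lever between -0.05 and 0.05 rad/s); the arm keeps its last pose, push and grip.
It fails at once if the lever is forced while the catch still blocks it (value of joint catch below 0.4 rad and value of joint lever above 0.25 rad).
It fails at once if a bystander is shifted by more than 30 mm (distance of any of frame_grey, frame_pale, scraper, glue_jar, sanding_block, tin, weight from where it was at the start of the episode above 0.03 m).
It also fails if it takes over 70 s, if anything falls off the work surface, if the arm or the gripper's body presses on something with over 40 N, if the wrist force passes 120 N, or if a joint passes its speed limit or range.

### The arm

A 6-joint arm with a two-finger parallel gripper is mounted at the origin on the work surface. World frame = base frame: x ahead of the robot, y to its left, z up, the work surface at z = 0. Lengths are in m, angles in rad, forces in N, time in s.
With the tool pointing down it reaches from about 0.375 to 0.9 m from the base axis. Payload 3.1 kg.
Tool frame: the origin (TCP) lies at the centre of the arm's flange, where the gripper is bolted on; the fingertips stand robot.tip_extent ahead of it and the grasp point (between the pads) lies 164 mm ahead of it (robot.tip_extent is the distance from the TCP to the fingertips, in m); z points along the fingers, y is the line along which they close (so a half turn about z gives the same grasp; the last joint's range is limited). The gripper opens to 87 mm and grips with 3 to 60 N. Pads are 19 mm wide; open, the fingers measure 117 mm over their backs; the gripper's body (75 mm by 190 mm) begins 51 mm behind the grasp point.
Start: joints at [-1.284, 0.527, 1.433, -0, 1.181, -0.178], TCP at [0.281, -0.558, 0.405] pointing down, gripper open.
Joint ranges: [-3.08, 3.08], [-0.75, 2.2], [0.22, 2.44], [-1.43, 4.57], [0, 2.65], [-2.85, 2.85]. Speed limits (rad/s): [2.79, 2.79, 3.14, 3.14, 3.14, 3.14].

### API

Orientations are given as a unit quaternion [x, y, z, w].
In Python, from rig import get_obs, camera, hand_in, cut_out, robot gives the robot as it stands.
- The arm moves only by the tool step_arm, never from a script. Its argument "rows" is a list of rows, each a list of 6 numbers: the shift along the world's x, y, z in m, then the turn, a rotation vector about the world's x, y, z in degrees. A call has 1 to 12 rows; each row shifts and turns the commanded pose from where the row before left it; what a row does not reach is not made up. A row lasts 1/8 s, in which the tool goes at most 62.5 mm and 10.7 degrees, less where a joint would pass 70% of its speed; a pose out of reach is approached as far as the arm can. A call is refused whole if a number of a shift passes 0.0625 or a number of a turn 10.7, either way. A call with a gripper value outside its range is refused whole. "jaw" is the finger opening in m, from 0 to 0.087, set as the call begins (left out, the last holds). The fingers move at their own pace and stop on an object; "squeeze" is the grip in N (left out, the last holds). Time passes only in rows, so rows that do not move let the fingers close. It gives the time, the measured TCP pose, the force, the opening and the grip force at its end, in the units of the state.
- get_obs(): the state, without advancing time (a new reading comes with each control period).
- camera(name): name is "side" or "top"; returns a dict with "pixels" (480x640x3 uint8, blue, green, red), "depth" (480x640 float32, m along the optical axis (not along the pixel's ray), 0 where there is no reading), "fov_y" (degrees; the focal length in pixels is half the picture's height over the tangent of half this angle, whatever the lens; pixels are square), "cx", "cy" (the principal point, pixels), "extrinsics" (4x4, takes a point from camera to world coordinates). Camera axes: x right, y up, looking along -z (the intrinsics and any distortion apply to the point x, -y, -z); pixel columns grow to the right and rows downward; lengths in m; the calibration is good to about 2 mm. A picture is of the moment at which its call begins.
- hand_in(): hands the job in; it is judged then, once.
Trained networks look in the newest picture that a camera, given by its name, has taken for a name from the list of things; names that differ only in an ending like _2 or _b are one class to them, and where a whole thing is asked for, a point or a joint stands for the part that bears it (a point fixed in the world has none). Each returns a list of dicts, best first, with "confidence" (0 to 1); they miss things now and then, are a little off and sometimes report something else, mostly with a low value. They report only what shows in the picture. A call takes as long as a camera call. They do not tell look-alikes from the thing itself.
- cut_out(label, camera): "region" (480x640 bool, what is visible of it) and "extent" ([centre column, centre row, width, height] in pixels, round what is visible of it).
The state is a dict: "time": time; "q": joint angles; "joint_velocities": joint speeds; "joint_torque": joint torques, N m; "position": TCP position; "tool_rot": TCP orientation; "ft_force": force on the tool from outside, world axes, zero at the start; "moment": the same for the moment, N m; "grip_width": finger opening in m; "grip_force": force on a finger pad.
Only numpy, scipy, OpenCV 4.12 (cv2) and the standard library are available. Lean on these libraries where they do the work, as an engineer would, in place of code of your own. Each camera call takes 0.05 s, during which the arm holds its last target. There are 200 camera calls.

## Working session

There is one attempt and no reset: what is moved stays moved. The work goes in short steps, Python scripts to look and compute and a tool call to move; the robot and the scene stay as the last step left them, time stands still between calls to the robot, and variables do not carry over. Pictures are saved under pics/ and viewed, at most 10 in all, crops included, and the job is handed in when it is done.

Besides the shell and the picture viewer there is one more tool, called after "Call:" by a JSON object that holds its "method" and its "body", one argument or row to a line. step_arm: Moves the arm, as the interface text tells. Its arguments: {"type":"object","properties":{"rows":{"type":"array"},"jaw":{"type":"number"},"squeeze":{"type":"number"}},"required":["rows"]}

```bash
mkdir -p pics; ls; cat > h.py <<'E'
import numpy as np, cv2
from rig import get_obs, camera, hand_in, cut_out, robot
def cloud(c):
    h,w=c["depth"].shape; f=h/2/np.tan(np.radians(c["fov_y"])/2)
    u,v=np.meshgrid(np.arange(w),np.arange(h)); d=c["depth"]
    P=np.stack([(u-c["cx"])/f*d,-(v-c["cy"])/f*d,-d,np.ones_like(d)],-1)@np.array(c["extrinsics"]).T
    P[d==0]=np.nan
    return P[...,:3]
E
python3 - <<'E'
from h import *
print(robot.tip_extent, get_obs()["tool_rot"])
for n in ("top","side"):
    c=camera(n); cv2.imwrite(f"pics/{n}0.png",c["pixels"]); print(n,{k:c[k] for k in c if k not in("pixels","depth")})
    P=cloud(c); np.savez(f"{n}0.npz",P=P,px=c["pixels"])
    for l in "press block_front block_blue block_amber pad catch_knob lever_bar frame_grey scraper tin".split():
        for r in cut_out(l,n)[:3]:
            m=r["region"]&~np.isnan(P[...,0]); p=P[m]
            if len(p): print(l,round(r["confidence"],2),np.round(r["extent"]),np.round(np.median(p,0),3),np.round(np.percentile(p,[3,97],axis=0),3).tolist())
E
```

```text
pics
0.1822 [ 9.73009950e-01  2.30760675e-01 -6.71683454e-05 -1.06902939e-03]
top {'fov_y': 56.866501886790054, 'cx': 315.96893306008883, 'cy': 231.41897310545724, 'extrinsics': array([[ 0.00117314,  0.99863482, -0.05222179,  0.52295635],
       [-0.9997937 ,  0.00223023,  0.02018859,  0.01665271],
       [ 0.02027749,  0.05218734,  0.99843142,  1.11454776],
       [ 0.        ,  0.        ,  0.        ,  1.        ]])}
press 0.86 [336. 263. 139. 141.] [ 0.495 -0.062  0.021] [[0.361, -0.196, 0.017], [0.623, 0.094, 0.202]]
press 0.16 [391. 237.  17.  33.] [ 0.549 -0.168  0.113] [[0.529, -0.179, 0.061], [0.588, -0.16, 0.146]]
block_front 0.57 [226. 333.  31.  32.] [0.335 0.211 0.055] [[0.305, 0.185, 0.007], [0.361, 0.239, 0.059]]
block_front 0.57 [393. 239.  20.  31.] [ 0.551 -0.169  0.113] [[0.527, -0.183, 0.06], [0.588, -0.158, 0.145]]
block_front 0.55 [236. 296.  20.  15.] [0.426 0.194 0.04 ] [[0.409, 0.177, 0.012], [0.441, 0.216, 0.044]]
block_amber 0.6 [195. 285.  31.  20.] [0.451 0.281 0.055] [[0.432, 0.257, 0.008], [0.471, 0.31, 0.059]]
pad 0.64 [335. 223. 128.  54.] [ 0.599 -0.
[... 1874 characters left out ...]
[274. 239.  16.  22.] [0.593 0.238 0.043] [[0.573, 0.226, 0.004], [0.622, 0.285, 0.06]]
block_amber 0.39 [302. 272.  36.  23.] [0.554 0.007 0.068] [[0.536, -0.04, 0.061], [0.566, 0.085, 0.073]]
pad 0.79 [292. 274.  21.  21.] [0.514 0.028 0.061] [[0.508, 0.002, 0.033], [0.528, 0.091, 0.081]]
lever_bar 0.52 [304. 270.  33.  25.] [0.552 0.017 0.069] [[0.536, -0.038, 0.059], [0.566, 0.086, 0.076]]
scraper 0.69 [225. 247.  26.  21.] [0.444 0.274 0.041] [[0.428, 0.253, 0.006], [0.474, 0.308, 0.06]]
scraper 0.52 [210. 227.  22.  14.] [0.484 0.457 0.021] [[0.453, 0.447, 0.009], [0.522, 0.471, 0.03]]
tin 0.32 [297. 310. 162. 111.] [ 0.441 -0.021  0.024] [[0.345, -0.144, 0.011], [0.564, 0.075, 0.077]]
```

```bash
python3 - <<'E'
import cv2
i=cv2.imread("pics/top0.png")[100:380,90:440]; cv2.imwrite("pics/top0c.png",cv2.resize(i,(750,600),interpolation=2))
i=cv2.imread("pics/side0.png")[160:400,170:490]; cv2.imwrite("pics/side0c.png",cv2.resize(i,(800,600),interpolation=2))
E
```

```text
(no output)
```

View pics/top0c.png

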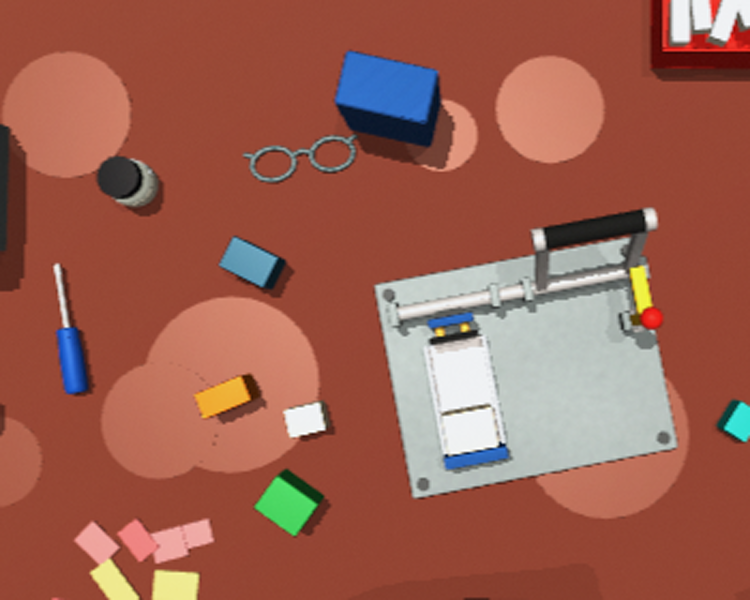

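View pics/side0c.png

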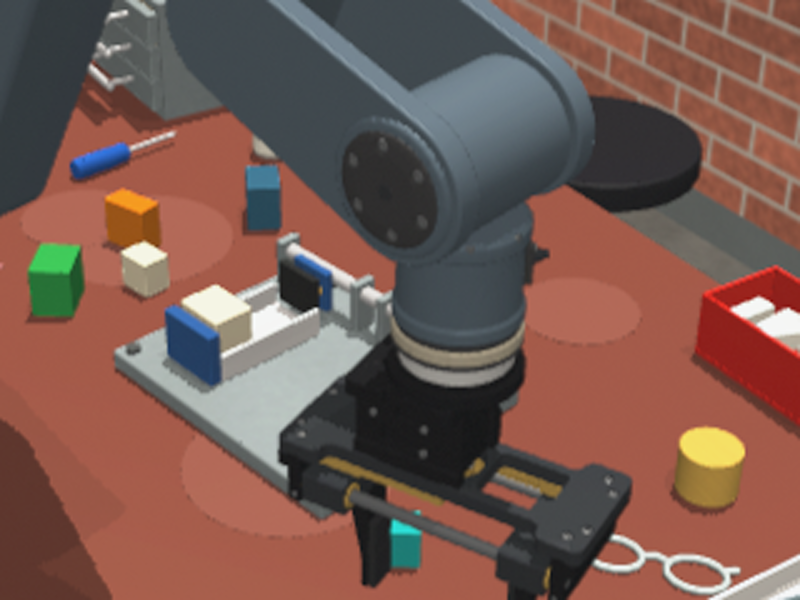

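The top crop shows the press yawed about 10°, with its tray at (467,385), the cream block at (470,430) and the catch knob at (652,318). The lever bar is at (595,230), blue at (252,262) and amber at (224,397). The small cream cube (305,420) and the green block are decoys. The side crop confirms cream against the stop, though the arm hides the lever.

```bash
cat > fit.py <<'E'
from h import *
def rect(p,name):
    r=cv2.minAreaRect((p[:,:2]*1000).astype(np.float32)); b=cv2.boxPoints(r)
    e=[b[1]-b[0],b[2]-b[1]]; e=sorted(e,key=np.linalg.norm)
    a=np.degrees(np.arctan2(e[1][1],e[1][0]))
    print(name,len(p),"c",np.round(r[0],1),"short,long",np.round([np.linalg.norm(x) for x in e],1),"long-axis deg",round((a)%180,1),"z",np.round(np.median(p[:,2])*1000,1))
    return r
def box(P,lo,hi):
    m=np.all((P>np.array(lo))&(P<np.array(hi)),-1); return P[m]
def clean(P,lo,hi):
    m=np.all((P>np.array(lo))&(P<np.array(hi)),-1).astype(np.uint8)
    n,l,s,_=cv2.connectedComponentsWithStats(m)
    k=1+np.argmax(s[1:,4]); return P[l==k]
E
python3 - <<'E'
from fit import *
for n in("top","side"):
    P=np.load(n+"0.npz")["P"]; print(n)
    rect(clean(P,[.55,.2,.05],[.65,.31,.065]),"blue")
    rect(clean(P,[.4,.23,.05],[.5,.34,.065]),"amber")
    rect(clean(P,[.36,-.06,.077],[.47,.06,.09]),"cream")
    p=clean(P,[.3,-.25,.015],[.7,.15,.026]); rect(p,"base")
    if n=="top":
        rect(clean(P,[.5,-.2,.13],[.56,-.14,.16]),"knob"); p=clean(P,[.56,-.2,.19],[.7,.0,.22]); rect(p,"bar"); print(p.max(0))
        q=box(P,[.5,-.2,.13],[.56,-.14,.16]);print("knob top",q[q[:,2].argmax()],q.mean(0))
    rect(clean(P,[.5,-.02,.04],[.56,.1,.082]),"pad")
E
```

```text
top
blue 380 c [600.7 259.7] short,long [37.3 56.4] long-axis deg 63.5 z 55.8
amber 305 c [451.  285.9] short,long [30.  56.7] long-axis deg 112.0 z 55.7
cream 455 c [415.9  13.1] short,long [44.2 55.8] long-axis deg 100.4 z 81.1
base 8906 c [483.9 -51.3] short,long [250.3 309.9] long-axis deg 100.8 z 20.4
knob 95 c [ 537.7 -173.4] short,long [21.8 22. ] long-axis deg 136.3 z 141.6
bar 620 c [ 623.1 -106.7] short,long [ 23.2 120.3] long-axis deg 100.9 z 203.5
[ 0.64294387 -0.04571242  0.20913116]
knob top [ 0.53755616 -0.17132251  0.1487501 ] [ 0.53744199 -0.17278656  0.14117793]
pad 545 c [535.1  39.8] short,long [ 49.5 117.6] long-axis deg 90.7 z 69.3
side
blue 151 c [599.1 256.8] short,long [37.2 64.6] long-axis deg 61.1 z 57.6
amber 156 c [448.9 281.6] short,long [36.3 61. ] long-axis deg 115.5 z 56.9
cream 354 c [406.8   6.1] short,long [60.9 70. ] long-axis deg 100.9 z 82.6
base 2469 c [471.8 -30.6] short,long [243.4 268.9] long-axis deg 100.2 z 22.6
pad 603 c [529.3  39.7] short,long [ 58.1 119.7] long-axis deg 90.7 z 67.8
```

Call:
{"method": "step_arm", "body": {
  "rows": [
    [0.02,0.051,0.001,0,0,8],
    [0.02,0.051,0.001,0,0,8],
    [0.02,0.051,0.001,0,0,8],
    [0.02,0.051,0.001,0,0,8],
    [0.02,0.051,0.001,0,0,8],
    [0.02,0.051,0.001,0,0,8],
    [0.02,0.051,0.001,0,0,8],
    [0.02,0.051,0.001,0,0,8],
    [0.02,0.051,0.001,0,0,8],
    [0.02,0.051,0.001,0,0,8],
    [0.02,0.051,0.001,0,0,8],
    [0.02,0.051,0.001,0,0,8]
  ],
  "jaw": 0.085,
  "squeeze": 25
}}

```text
time: 2.6
position: [0.5213, 0.0554, 0.417]
tool_rot: [0.477, 0.879, 0.0, 0.0]
ft_force: [-0.1, -0.9, -0.7]
grip_width: 0.0845
grip_force: 0.0
```

Call:
{"method": "step_arm", "body": {
  "rows": [
    [0.02,0.051,-0.02,0,0,8],
    [0.02,0.051,-0.02,0,0,8],
    [0.02,0.051,-0.02,0,0,8],
    [0.02,0.052,-0.02,0,0,6.8],
    [0,0,0,0,0,0],
    [0,0,0,0,0,0]
  ]
}}

```text
time: 3.35
position: [0.6005, 0.2586, 0.3365]
tool_rot: [0.229, 0.973, -0.0, -0.0]
ft_force: [-0.4, 0.2, 1.2]
grip_width: 0.085
grip_force: 0.0
```

Call:
{"method": "step_arm", "body": {
  "rows": [
    [0,0.001,-0.03,0,0,0],
    [0,0,-0.03,0,0,0],
    [0,0,-0.03,0,0,0],
    [0,0,-0.02,0,0,0],
    [0,0,-0.0155,0,0,0],
    [0,0,0,0,0,0]
  ]
}}

```text
time: 4.1
position: [0.6005, 0.2591, 0.2106]
tool_rot: [0.23, 0.973, -0.0, -0.001]
ft_force: [-0.7, -0.4, -0.0]
grip_width: 0.085
grip_force: 0.0
```

Call:
{"method": "step_arm", "body": {
  "rows": [
    [0,0,0,0,0,0],
    [0,0,0,0,0,0],
    [0,0,0,0,0,0],
    [0,0,0,0,0,0],
    [0,0,0,0,0,0],
    [0,0,0,0,0,0]
  ],
  "jaw": 0.045
}}

```text
time: 4.85
position: [0.6007, 0.2596, 0.2118]
tool_rot: [0.229, 0.973, -0.0, 0.0]
ft_force: [-1.0, -0.9, 4.6]
grip_width: 0.0556
grip_force: 25.0
```

Call:
{"method": "step_arm", "body": {
  "rows": [
    [0,0,0.02,0,0,0],
    [0,0,0.03,0,0,0],
    [0,0,0.03,0,0,0],
    [0,0,0.04,0,0,0],
    [-0.0238,-0.04,0,0,0,6.2],
    [-0.0238,-0.04,0,0,0,6.2],
    [-0.0238,-0.04,0,0,0,6.2],
    [-0.0238,-0.04,0,0,0,6.2],
    [-0.0238,-0.04,0,0,0,6.2],
    [-0.0238,-0.0396,0,0,0,6.3],
    [0,0,0,0,0,0],
    [0,0,0,0,0,0]
  ]
}}

```text
time: 6.35
position: [0.4586, 0.02, 0.332]
tool_rot: [-0.093, 0.996, -0.0, 0.001]
ft_force: [0.4, 0.4, -1.1]
grip_width: 0.0557
grip_force: 25.0
```

```bash
python3 - <<'E'
from fit import *
o=get_obs(); print(o["position"],o["tool_rot"],o["grip_width"])
c=camera("side"); cv2.imwrite("pics/side1.png",c["pixels"]); P=cloud(c)
i=c["pixels"][170:380,180:460]; cv2.imwrite("pics/side1c.png",cv2.resize(i,(800,600),interpolation=2))
for l in("block_blue","catch_knob","lever_bar","pad","block_front"):
    for r in cut_out(l,"side")[:2]:
        p=P[r["region"]]; p=p[~np.isnan(p[:,0])]
        if len(p): print(l,round(r["confidence"],2),np.round(r["extent"]),np.round(np.percentile(p,[3,50,97],axis=0),3).tolist())
# press-frame profile of tray walls (side view)
c_,s_=np.cos(np.radians(10.8)),np.sin(np.radians(10.8))
d=P[...,:2]-np.array([.4842,-.0514]); X=(d[...,0]*c_+d[...,1]*s_)*1000; Y=(-d[...,0]*s_+d[...,1]*c_)*1000; Z=P[...,2]*1000
for lo,hi in((-10,5),(10,40)):
    m=(X>lo)&(X<hi)&(Y>25)&(Y<125)&(Z>15)&(Z<60); 
    k=np.argsort(Y[m]); print(lo,[(int(a),int(b)) for a,b in zip(Y[m][k],Z[m][k])][::6])
E
```

```text
[0.45855317 0.0200197  0.33199036] [-9.32295873e-02  9.95643880e-01 -1.17104058e-04  1.22239410e-03] 0.055738996403409825
block_blue 0.62 [269. 250.  29.  26.] [[0.436, -0.011, 0.125], [0.446, 0.011, 0.155], [0.479, 0.046, 0.18]]
block_blue 0.59 [300. 298. 166. 143.] [[0.354, -0.213, 0.008], [0.5, -0.09, 0.024], [0.621, 0.059, 0.198]]
catch_knob 0.9 [350. 300.  28.  38.] [[0.525, -0.187, 0.06], [0.535, -0.18, 0.111], [0.584, -0.166, 0.146]]
lever_bar 0.68 [332. 265.  94.  75.] [[0.553, -0.17, 0.063], [0.603, -0.098, 0.146], [0.63, 0.012, 0.207]]
pad 0.84 [293. 276.  22.  19.] [[0.508, 0.001, 0.036], [0.514, 0.025, 0.062], [0.524, 0.054, 0.081]]
block_front 0.97 [194. 272.  22.  31.] [[0.3, 0.178, 0.003], [0.324, 0.198, 0.041], [0.362, 0.245, 0.061]]
block_front 0.86 [330. 375.  23.  25.] [[0.398, -0.32, 0.005], [0.416, -0.307, 0.034], [0.436, -0.286, 0.041]]
-10 [(26, 23), (32, 21), (36, 33), (37, 31), (38, 34), (38, 42), (38, 48), (39, 44), (39, 27), (41, 47), (41, 19), (43, 24), (68, 31), (73, 33), (78, 30), (85, 29), (89, 29), (104, 47)]
10 [(25, 24), (27, 25), (29, 21), (30, 23), (33, 44), (35, 50), (36, 38), (36, 36), (36, 24), (37, 20), (37, 21), (38, 44), (38, 31), (38, 44), (39, 35), (39, 41), (39, 51), (39, 34), (40, 40), (40, 29), (41, 36), (42, 49), (43, 42), (67, 31), (71, 29), (73, 30), (75, 30), (77, 27), (79, 27), (81, 30), (84, 31), (86, 27), (88, 30), (90, 30), (94, 29), (95, 33), (98, 28), (100, 45), (101, 50), (101, 47), (102, 30), (103, 36), (103, 40), (103, 53), (104, 39), (105, 36), (105, 39), (105, 36), (106, 41), (107, 32), (108, 50), (110, 47)]
```

View pics/side1c.png

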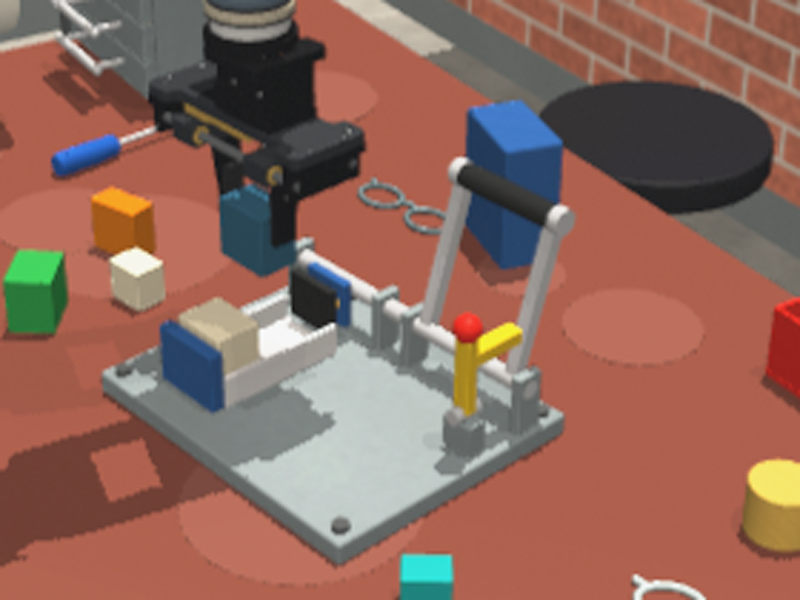

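Call:
{"method": "step_arm", "body": {
  "rows": [
    [-0.0007,0.0003,-0.02,0,0,0],
    [0,0,-0.02,0,0,0],
    [0,0,-0.02,0,0,0],
    [0,0,-0.015,0,0,0],
    [0,0,-0.008,0,0,0],
    [0,0,-0.005,0,0,0],
    [0,0,-0.003,0,0,0],
    [0,0,0,0,0,0]
  ]
}}

```text
time: 7.65
position: [0.4577, 0.0201, 0.2403]
tool_rot: [-0.094, 0.996, -0.0, 0.001]
ft_force: [1.8, -4.2, -3.1]
grip_width: 0.0558
grip_force: 24.8
```

Call:
{"method": "step_arm", "body": {
  "rows": [
    [0,0,-0.002,0,0,0],
    [0,0,0,0,0,0]
  ]
}}

```text
time: 7.9
position: [0.4576, 0.0201, 0.2385]
tool_rot: [-0.094, 0.996, -0.0, 0.001]
ft_force: [1.2, -4.8, -1.1]
grip_width: 0.056
grip_force: 24.8
```

Call:
{"method": "step_arm", "body": {
  "rows": [
    [0.0003,-0.0015,0,0,0,0],
    [0,0,0,0,0,0]
  ]
}}

```text
time: 8.15
position: [0.4567, 0.0193, 0.2381]
tool_rot: [-0.094, 0.996, 0.001, -0.001]
ft_force: [0.6, -0.2, -1.9]
grip_width: 0.0556
grip_force: 24.9
```

Call:
{"method": "step_arm", "body": {
  "rows": [
    [0,0,-0.0015,0,0,0],
    [0,0,0,0,0,0]
  ]
}}

```text
time: 8.4
position: [0.4568, 0.0195, 0.2372]
tool_rot: [-0.094, 0.996, 0.001, -0.001]
ft_force: [-2.2, 1.5, 6.0]
grip_width: 0.0562
grip_force: 24.9
```

Call:
{"method": "step_arm", "body": {
  "rows": [
    [0,0,0,0,0,0],
    [0,0,0,0,0,0],
    [0,0,0,0,0,0],
    [0,0,0,0,0,0],
    [0,0,0.01,0,0,0],
    [0,0,0.03,0,0,0],
    [0,0,0.03,0,0,0],
    [0,0,0.03,0,0,0],
    [0,0.04,0,0,0,0],
    [0,0.05,0,0,0,0],
    [0,0.05,0,0,0,0]
  ],
  "jaw": 0.08
}}

```text
time: 9.78
position: [0.4574, 0.16, 0.3377]
tool_rot: [-0.093, 0.996, -0.0, 0.001]
ft_force: [-0.3, -0.6, 0.2]
grip_width: 0.0798
grip_force: 0.0
```

```bash
cat > pf.py <<'E'
from fit import *
c_,s_=np.cos(np.radians(10.8)),np.sin(np.radians(10.8))
def press(P):
    d=P[...,:2]-np.array([.4842,-.0514])
    return np.stack([d[...,0]*c_+d[...,1]*s_,-d[...,0]*s_+d[...,1]*c_,P[...,2]],-1)
E
python3 - <<'E'
from pf import *
c=camera("top"); i=c["pixels"]; cv2.imwrite("pics/top1c.png",cv2.resize(i[220:330,230:410],(792,484),interpolation=2))
P=cloud(c); Q=press(P)
hsv=cv2.cvtColor(i,cv2.COLOR_BGR2HSV)
top=np.all((Q>[-.085,.03,.074])&(Q<[.04,.12,.09]),-1)
b=(hsv[...,0]>90)&(hsv[...,0]<125)&(hsv[...,1]>90)
rect(Q[top&b&(Q[...,0]>-.06)],"blue"); rect(Q[top&~b&(Q[...,0]<-.02)],"cream")
m=np.all((P>[.4,.23,.05])&(P<[.5,.34,.065]),-1); rect(P[m],"amber")
E
```

```text
blue 371 c [-11.8  76.7] short,long [37.4 52.8] long-axis deg 89.9 z 81.3
cream 469 c [-49.5  76.8] short,long [54.8 57. ] long-axis deg 89.7 z 81.2
amber 0 c [0. 0.] short,long [0. 0.] long-axis deg 0.0 z nan
  return _methods._mean(a, axis=axis, dtype=dtype,
  ret = ret.dtype.type(ret / rcount)
```

View pics/top1c.png

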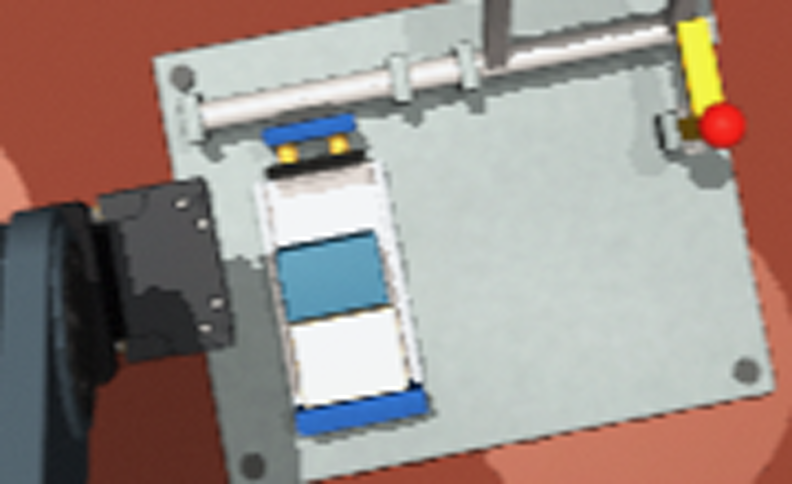

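Call:
{"method": "step_arm", "body": {
  "rows": [
    [-0.0016,0.0315,-0.01,0,0,2.8],
    [-0.0016,0.0315,-0.01,0,0,2.8],
    [-0.0016,0.0315,-0.01,0,0,2.8],
    [-0.0016,0.0315,-0.01,0,0,2.9],
    [0,0,-0.02,0,0,0],
    [0,0,-0.02,0,0,0],
    [0,0,-0.02,0,0,0],
    [0,0,-0.017,0,0,0],
    [0,0,-0.01,0,0,0],
    [0,0,0,0,0,0]
  ],
  "jaw": 0.085
}}

```text
time: 11.08
position: [0.451, 0.2847, 0.2093]
tool_rot: [-0.192, 0.981, -0.0, -0.001]
ft_force: [-1.0, 0.6, 0.1]
grip_width: 0.0849
grip_force: 0.0
```

Call:
{"method": "step_arm", "body": {
  "rows": [
    [0,0,0,0,0,0],
    [0,0,0,0,0,0],
    [0,0,0,0,0,0],
    [0,0,0,0,0,0],
    [0,0,0,0,0,0],
    [0,0,0,0,0,0]
  ],
  "jaw": 0.045
}}

```text
time: 11.82
position: [0.4512, 0.2849, 0.2101]
tool_rot: [-0.192, 0.981, 0.0, 0.0]
ft_force: [0.4, 0.3, 3.7]
grip_width: 0.0561
grip_force: 25.0
```

Call:
{"method": "step_arm", "body": {
  "rows": [
    [0,0,0.02,0,0,0],
    [0,0,0.035,0,0,0],
    [0,0,0.035,0,0,0],
    [0,0,0.04,0,0,0],
    [0.0071,-0.0431,0,0,0,-1.9],
    [0.0071,-0.0431,0,0,0,-1.9],
    [0.0071,-0.0431,0,0,0,-1.9],
    [0.0071,-0.0431,0,0,0,-1.9],
    [0.0071,-0.0431,0,0,0,-1.9],
    [0.0071,-0.0431,0,0,0,-1.8],
    [0,0,0,0,0,0],
    [0,0,0,0,0,0]
  ]
}}

```text
time: 13.32
position: [0.4932, 0.0264, 0.3393]
tool_rot: [-0.094, 0.996, 0.0, -0.001]
ft_force: [-0.3, -0.5, -2.6]
grip_width: 0.0557
grip_force: 25.0
```

```bash
python3 - <<'E'
from pf import *
o=get_obs(); print(o["position"],o["tool_rot"],press(np.array(o["position"]))*1000)
for n in("top","side"):
    c=camera(n); i=c["pixels"]; P=cloud(c); Q=press(P); hsv=cv2.cvtColor(i,cv2.COLOR_BGR2HSV)
    a=(hsv[...,0]>8)&(hsv[...,0]<25)&(hsv[...,1]>150)&(Q[...,2]>.125)&(Q[...,2]<.2)
    p=Q[a]; print(n,len(p)); 
    if len(p)>5: print(np.round(np.percentile(p,[2,50,98],axis=0)*1000,1).tolist())
    m=np.all((Q>[.036,.04,.05])&(Q<[.05,.11,.09]),-1); print("pad",np.round(np.percentile(Q[m],[5,50,95],axis=0)*1000,1).tolist() if m.any() else "")
E
```

```text
[0.49324551 0.02640806 0.33929612] [-9.37054405e-02  9.95599528e-01  4.37191396e-04 -8.23898092e-04] [ 23.4650681   74.73490817 339.29612167]
top 559
[[-149.0, 658.4, 127.6], [-123.6, 673.4, 171.5], [-111.2, 727.2, 199.3]]
pad 
side 510
[[3.9, 44.9, 133.1], [8.8, 69.1, 165.0], [34.7, 103.1, 189.2]]
pad [[40.0, 46.2, 52.3], [43.9, 70.2, 67.5], [48.4, 96.2, 81.2]]
```

Call:
{"method": "step_arm", "body": {
  "rows": [
    [0.0011,-0.0007,-0.02,0,0,0],
    [0,0,-0.02,0,0,0],
    [0,0,-0.02,0,0,0],
    [0,0,-0.018,0,0,0],
    [0,0,-0.008,0,0,0],
    [0,0,-0.006,0,0,0],
    [0,0,-0.005,0,0,0],
    [0,0,0,0,0,0]
  ]
}}

```text
time: 14.42
position: [0.4949, 0.0256, 0.2428]
tool_rot: [-0.094, 0.996, -0.0, 0.0]
ft_force: [-0.0, -0.3, -1.0]
grip_width: 0.0561
grip_force: 25.0
```

Call:
{"method": "step_arm", "body": {
  "rows": [
    [0,0,-0.003,0,0,0],
    [0,0,0,0,0,0]
  ]
}}

```text
time: 14.68
position: [0.4948, 0.0254, 0.2398]
tool_rot: [-0.094, 0.996, -0.0, 0.0]
ft_force: [-1.0, -0.1, -1.3]
grip_width: 0.0556
grip_force: 25.0
```

Call:
{"method": "step_arm", "body": {
  "rows": [
    [0,0,-0.003,0,0,0],
    [0,0,0,0,0,0]
  ]
}}

```text
time: 14.92
position: [0.4948, 0.0255, 0.2366]
tool_rot: [-0.094, 0.996, 0.0, -0.0]
ft_force: [0.3, 0.1, -1.0]
grip_width: 0.056
grip_force: 25.0
```

Call:
{"method": "step_arm", "body": {
  "rows": [
    [0,0,-0.0015,0,0,0],
    [0,0,0,0,0,0]
  ]
}}

```text
time: 15.18
position: [0.4948, 0.0255, 0.2361]
tool_rot: [-0.094, 0.996, -0.0, 0.0]
ft_force: [-0.8, 0.5, 6.1]
grip_width: 0.0556
grip_force: 25.0
```

Call:
{"method": "step_arm", "body": {
  "rows": [
    [0,0,0,0,0,0],
    [0,0,0,0,0,0],
    [0,0,0,0,0,0],
    [0,0,0,0,0,0],
    [0,0,0.01,0,0,0],
    [0,0,0.03,0,0,0],
    [0,0,0.04,0,0,0],
    [0,0,0.05,0,0,0]
  ],
  "jaw": 0.08
}}

```text
time: 16.18
position: [0.4943, 0.0256, 0.3664]
tool_rot: [-0.094, 0.996, 0.0, -0.001]
ft_force: [0.4, -0.3, -0.2]
grip_width: 0.0805
grip_force: 0.0
```

Call:
{"method": "step_arm", "body": {
  "rows": [
    [0.0093,-0.0419,0,0,0,0],
    [0.0093,-0.0419,0,0,0,0],
    [0.0093,-0.0419,0,0,0,0],
    [0.0094,-0.0419,0,0,0,0],
    [0,0,0,0,0,0],
    [0,0,0,0,0,0]
  ],
  "jaw": 0.0
}}

```text
time: 16.92
position: [0.5316, -0.1417, 0.3654]
tool_rot: [-0.094, 0.996, 0.001, -0.0]
ft_force: [-0.5, -0.1, -0.5]
grip_width: 0.0279
grip_force: 0.0
```

```bash
python3 - <<'E'
from pf import *
o=get_obs(); print(o["position"],o["grip_width"],press(np.array(o["position"]))*1000)
c=camera("side"); i=c["pixels"]; cv2.imwrite("pics/side2c.png",cv2.resize(i[190:380,200:450],(790,600),interpolation=2))
c=camera("top"); i=c["pixels"]; P=cloud(c); Q=press(P); hsv=cv2.cvtColor(i,cv2.COLOR_BGR2HSV)
top=np.all((Q>[-.085,.03,.074])&(Q<[.042,.12,.09]),-1); h=hsv[...,0]; s=hsv[...,1]>90
for n,m in (("blue",s&(h>90)&(h<125)&(Q[...,0]>-.06)),("amber",s&(h>8)&(h<25)),("cream",~s&(Q[...,0]<-.02))):
    if (top&m).sum()>9: rect(Q[top&m],n)
E
```

```text
[ 0.53156972 -0.14168079  0.36536298] 0.027912527886358878 [ 29.6137428  -97.55787168 365.36297584]
blue 372 c [-11.8  76.3] short,long [37.5 52.8] long-axis deg 90.0 z 81.4
amber 305 c [24.8 75.3] short,long [29.6 54.7] long-axis deg 90.5 z 81.2
cream 471 c [-50.4  77.4] short,long [56.1 58.7] long-axis deg 88.8 z 81.3
```

View pics/side2c.png

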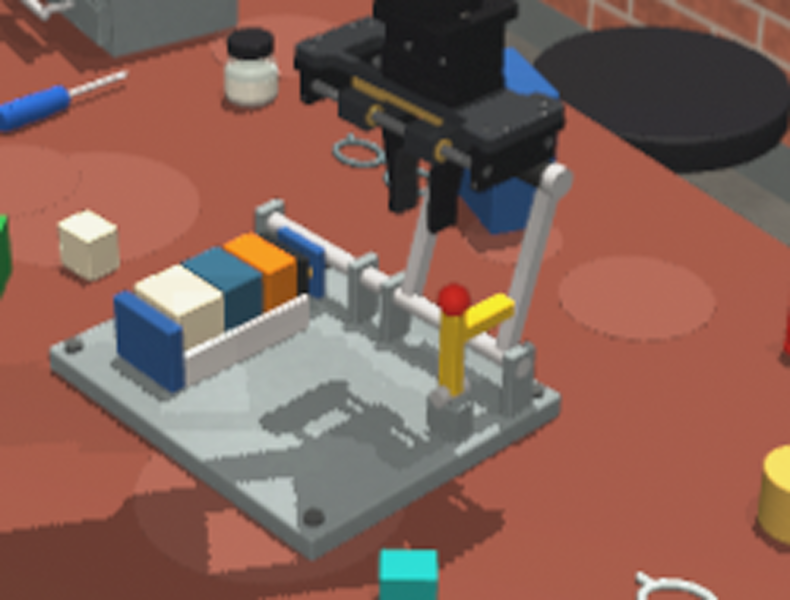

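Call:
{"method": "step_arm", "body": {
  "rows": [
    [0,0,-0.01,0,0,0],
    [0,0,-0.015,0,0,0],
    [0,0,-0.02,0,0,0],
    [0,0,-0.02,0,0,0],
    [0,0,-0.01,0,0,0],
    [0,0,0,0,0,0]
  ]
}}

```text
time: 17.77
position: [0.5318, -0.1418, 0.2891]
tool_rot: [-0.094, 0.996, 0.001, -0.001]
ft_force: [1.4, -0.7, -0.4]
grip_width: 0.0004
grip_force: 0.0
```

Call:
{"method": "step_arm", "body": {
  "rows": [
    [0.0017,-0.0088,0,0,0,0],
    [0.0017,-0.0088,-0.001,0,0,0],
    [0.0017,-0.0088,-0.002,0,0,0],
    [0.0017,-0.0088,-0.002,0,0,0]
  ]
}}

```text
time: 18.27
position: [0.5391, -0.1781, 0.2855]
tool_rot: [-0.094, 0.996, -0.0, 0.0]
ft_force: [-0.4, 1.6, 1.6]
grip_width: 0.0005
grip_force: 0.7
```

Contact is about 1.5 N, as expected for the catch. I'll keep pushing.

Call:
{"method": "step_arm", "body": {
  "rows": [
    [0.0017,-0.0088,-0.002,0,0,0],
    [0.0017,-0.0088,-0.002,0,0,0],
    [0.0017,-0.0088,-0.002,0,0,0],
    [0.0017,-0.0088,-0.002,0,0,0],
    [0,0,0,0,0,0]
  ]
}}

```text
time: 18.9
position: [0.546, -0.2135, 0.2771]
tool_rot: [-0.094, 0.996, -0.0, 0.0]
ft_force: [-0.3, -0.6, 0.1]
grip_width: 0.0004
grip_force: 0.0
```

```bash
python3 - <<'E'
from pf import *
o=get_obs(); print(o["position"],press(np.array(o["position"]))*1000,o["ft_force"])
for n in("side","top"):
    c=camera(n); i=c["pixels"]; P=cloud(c); Q=press(P); hsv=cv2.cvtColor(i,cv2.COLOR_BGR2HSV)
    h=hsv[...,0]; s=(hsv[...,1]>180)&(hsv[...,2]>90)&(Q[...,0]<.1)&(Q[...,0]>-.02)&(Q[...,1]<-.1)&(Q[...,1]>-.26)&(Q[...,2]>.045)
    for nm,m in(("red",s&((h<5)|(h>175))),("yellow",s&(h>22)&(h<35))):
        if m.sum()>4: print(n,nm,m.sum(),np.round(np.percentile(Q[m],[3,50,97],axis=0)*1000).tolist())
E
```

```text
[ 0.54599149 -0.21350428  0.27712737] [  30.32168097 -170.81153539  277.12736547] [-0.34893049 -0.55040995  0.08914825]
side red 70 [[14.0, -209.0, 94.0], [22.0, -203.0, 104.0], [30.0, -195.0, 112.0]]
side yellow 158 [[20.0, -182.0, 61.0], [24.0, -173.0, 83.0], [78.0, -139.0, 95.0]]
top yellow 40 [[30.0, -177.0, 68.0], [76.0, -169.0, 89.0], [84.0, -135.0, 93.0]]
```

Call:
{"method": "step_arm", "body": {
  "rows": [
    [0.0011,-0.0059,-0.003,0,0,0],
    [0,0,0,0,0,0],
    [0,0,0.03,0,0,0],
    [0,0,0.05,0,0,0],
    [0,0,0.06,0,0,0],
    [0,0,0.01,0,0,-10],
    [0,0,0,0,0,-10],
    [0.0108,0.0161,0,0,0,-10],
    [0.0108,0.0161,0,0,0,-10],
    [0.0108,0.0161,0,0,0,-10],
    [0.0108,0.0161,0,0,0,-10],
    [0.0108,0.0161,0,0,0,-10]
  ],
  "jaw": 0.065
}}

```text
time: 20.5
position: [0.6011, -0.1373, 0.4242]
tool_rot: [0.496, 0.868, -0.0, 0.0]
ft_force: [-0.1, -0.1, 0.1]
grip_width: 0.0649
grip_force: 0.0
```

Call:
{"method": "step_arm", "body": {
  "rows": [
    [0.0108,0.0161,0,0,0,-10],
    [0.0108,0.0161,0,0,0,-10],
    [0,0,0,0,0,0],
    [0,0,0,0,0,0]
  ]
}}

```text
time: 21.0
position: [0.6221, -0.106, 0.4241]
tool_rot: [0.636, 0.771, -0.0, -0.0]
ft_force: [-0.2, -0.8, 0.3]
grip_width: 0.0646
grip_force: 0.0
```

```bash
python3 - <<'E'
from pf import *
o=get_obs(); print(o["position"],o["tool_rot"],o["grip_width"],press(np.array(o["position"]))*1000)
c=camera("side"); i=c["pixels"]; cv2.imwrite("pics/side3c.png",cv2.resize(i[190:380,200:450],(790,600),interpolation=2))
P=cloud(c); Q=press(P); hsv=cv2.cvtColor(i,cv2.COLOR_BGR2HSV)
h=hsv[...,0]; m=(hsv[...,1]>180)&(hsv[...,2]>90)&((h<5)|(h>175))&(Q[...,0]<.06)&(Q[...,0]>0)&(Q[...,1]<-.1)&(Q[...,1]>-.26)&(Q[...,2]>.045)
print(np.round(np.percentile(Q[m],[3,50,97],axis=0)*1000).tolist())
E
```

```text
[ 0.6220951  -0.10599515  0.42413131] [ 6.36465061e-01  7.71305428e-01 -3.96653158e-04 -7.65412204e-05] 0.06463402614663506 [125.22249195 -79.46708181 424.13131328]
[[17.0, -213.0, 85.0], [22.0, -206.0, 96.0], [32.0, -198.0, 103.0]]
```

View pics/side3c.png

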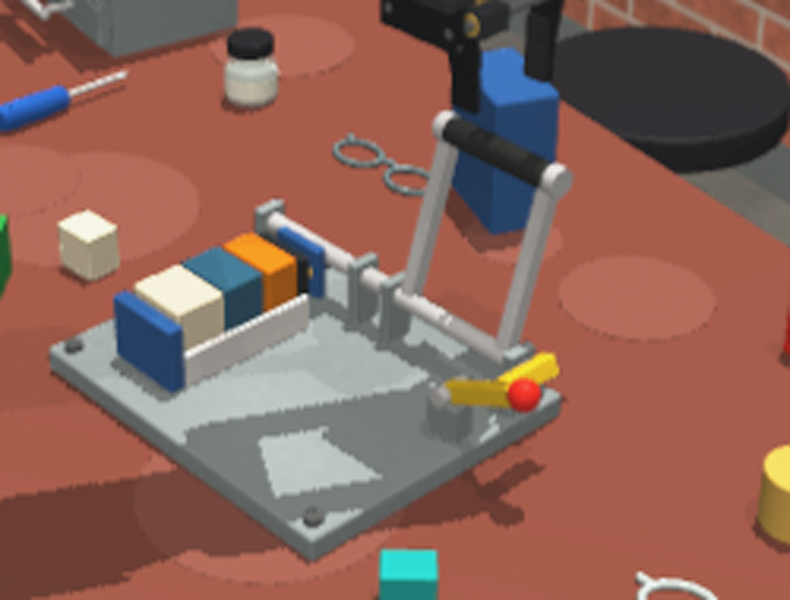

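The picture shows the catch flipped outward, with the knob at (523,395). The blocks are still packed and the fingers are above the bar. Next I descend and grip.

Call:
{"method": "step_arm", "body": {
  "rows": [
    [0.0005,-0.0005,-0.02,0,0,0],
    [0,0,-0.02,0,0,0],
    [0,0,-0.015,0,0,0],
    [0,0,-0.011,0,0,0],
    [0,0,0,0,0,0]
  ]
}}

```text
time: 21.68
position: [0.6227, -0.1064, 0.3574]
tool_rot: [0.638, 0.77, -0.0, -0.001]
ft_force: [-0.1, -0.2, -0.5]
grip_width: 0.0652
grip_force: 0.0
```

Call:
{"method": "step_arm", "body": {
  "rows": [
    [0,0,0,0,0,0],
    [0,0,0,0,0,0],
    [0,0,0,0,0,0],
    [0,0,0,0,0,0],
    [0,0,0,0,0,0],
    [0,0,0,0,0,0],
    [0,0,0,0,0,0]
  ],
  "jaw": 0.01,
  "squeeze": 30
}}

```text
time: 22.55
position: [0.6216, -0.1064, 0.3583]
tool_rot: [0.637, 0.771, -0.002, -0.002]
ft_force: [-4.7, -1.8, 4.2]
grip_width: 0.0214
grip_force: 30.0
```

Call:
{"method": "step_arm", "body": {
  "rows": [
    [-0.0067,-0.0013,0.002,0,0,0],
    [-0.0067,-0.0013,0.0015,0,0,0],
    [-0.0068,-0.0013,0.0012,0,0,0],
    [-0.0068,-0.0013,0.0009,0,0,0],
    [-0.0069,-0.0013,0.0005,0,0,0],
    [-0.0069,-0.0013,0.0002,0,0,0],
    [-0.0069,-0.0013,-0.0002,0,0,0],
    [-0.0069,-0.0013,-0.0005,0,0,0],
    [0,0,0,0,0,0]
  ]
}}

```text
time: 23.68
position: [0.5707, -0.1158, 0.3675]
tool_rot: [0.638, 0.77, 0.005, 0.005]
ft_force: [6.0, 5.9, 7.1]
grip_width: 0.0212
grip_force: 30.0
```

Call:
{"method": "step_arm", "body": {
  "rows": [
    [-0.0068,-0.0013,-0.0009,0,0,0],
    [-0.0068,-0.0013,-0.0012,0,0,0],
    [-0.0067,-0.0013,-0.0015,0,0,0],
    [-0.0067,-0.0013,-0.002,0,0,0],
    [0,0,0,0,0,0]
  ]
}}

```text
time: 24.3
position: [0.5436, -0.121, 0.3614]
tool_rot: [0.638, 0.77, 0.004, 0.005]
ft_force: [7.0, 6.2, 6.7]
grip_width: 0.0211
grip_force: 30.0
```

Call:
{"method": "step_arm", "body": {
  "rows": [
    [-0.0065,-0.0013,-0.0022,0,0,0],
    [-0.0065,-0.0013,-0.0024,0,0,0],
    [0,0,0,0,0,0],
    [0,0,0,0,0,0],
    [0,0,0,0,0,0]
  ]
}}

```text
time: 24.92
position: [0.531, -0.1235, 0.3567]
tool_rot: [0.638, 0.77, 0.005, 0.005]
ft_force: [5.9, 7.7, 6.6]
grip_width: 0.0212
grip_force: 30.0
```

```bash
python3 - <<'E'
from pf import *
o=get_obs(); print(o["position"],o["ft_force"],o["moment"],o["grip_force"],press(np.array(o["position"]))*1000)
c=camera("side"); i=c["pixels"]; cv2.imwrite("pics/side4c.png",cv2.resize(i[190:380,200:450],(790,600),interpolation=2))
P=cloud(c); Q=press(P)
for nm,lo,hi in(("endcap",[-.02,-.16,.15],[.12,-.13,.22]),("tops",[-.085,.04,.074],[.045,.12,.09])):
    m=np.all((Q>lo)&(Q<hi),-1); print(nm,m.sum(),np.round(np.percentile(Q[m],[3,50,97],axis=0)*1000).tolist() if m.any() else "")
m=np.all((Q>[.02,.035,.03])&(Q<[.06,.05,.078]),-1);print("pad side",np.round(np.percentile(Q[m],[3,50,97],axis=0)*1000).tolist())
E
```

```text
[ 0.53099648 -0.12345666  0.35669253] [5.88559485 7.69791839 6.62728837] [ 1.27103106 -1.6304535   0.02893937] 30.00146448612213 [ 32.46550978 -79.5491246  356.69253451]
endcap 160 [[24.0, -142.0, 153.0], [38.0, -139.0, 190.0], [54.0, -131.0, 206.0]]
tops 772 [[-81.0, 45.0, 75.0], [-28.0, 69.0, 83.0], [34.0, 101.0, 87.0]]
pad side [[21.0, 36.0, 33.0], [32.0, 46.0, 51.0], [54.0, 49.0, 76.0]]
```

View pics/side4c.png

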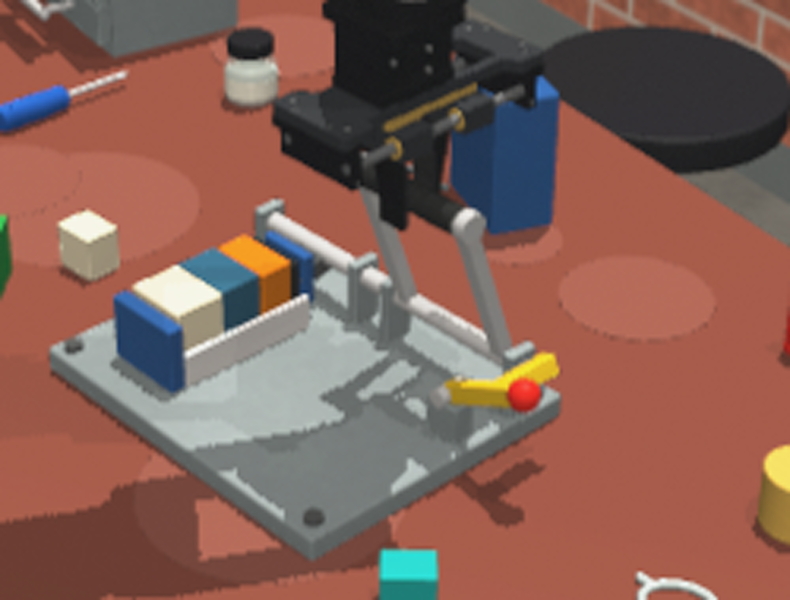

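The lever is at about 0.68 rad and the pad is against amber, with the blocks upright. I'll add a small extra pull and let it settle.

Call:
{"method": "step_arm", "body": {
  "rows": [
    [-0.0015,-0.0003,-0.0005,0,0,0],
    [0,0,0,0,0,0],
    [0,0,0,0,0,0],
    [0,0,0,0,0,0],
    [0,0,0,0,0,0],
    [0,0,0,0,0,0]
  ]
}}

```text
time: 25.72
position: [0.5297, -0.1237, 0.3563]
tool_rot: [0.638, 0.77, 0.005, 0.005]
ft_force: [6.8, 8.7, 6.4]
grip_width: 0.0209
grip_force: 30.0
```

```bash
python3 - <<'E'
from pf import *
o=get_obs(); print(o["position"],o["ft_force"],o["grip_force"],np.abs(o["joint_velocities"]).max(),press(np.array(o["position"]))*1000)
print(hand_in())
E
```

```text
[ 0.52966902 -0.12370118  0.35632436] [6.84245552 8.74179838 6.42752265] 30.00172644853592 0.001830954052627528 [ 31.11574699 -79.54056888 356.32436226]
the job is handed in; nothing more can be done
None
```

I handed the job in at about 26 s with blue and amber packed behind cream, the catch flipped to about 1.15 rad, and the gripper holding the lever at about 0.69 rad with the pad against amber; hand-in gave no verdict.

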